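Seat a mincer plate on its pin

TASK

The mincer head stands mouth up, its perforated steel plate lying loose on the knife with the rim notch turned away from the brass locating pin. With a fingertip on top of the plate, turn it until the notch stands over the pin, then press the plate straight down until it is fully home and level on its seat. Do not lift the plate out of the mouth, and leave the screw ring, pusher, bowl and spice jar where they stand.

Things in the scene. Friction and masses are not known exactly. Their poses are not given: they have to be found in the camera images.
- mincer_head: Cast aluminium mincer head standing mouth up, fixed to the worktop. Origin: centre of its underside; z up the barrel axis; +x points from the axis to the locating pin. Mouth rim 120 mm above the origin, 118 mm outer diameter, bore 102 mm; the flat seat lies 7 mm below the rim. The feed throat sticks out along -y, 116 mm from the axis, at heights 31 to 101 mm.
- plate: Loose round steel plate, 98 mm diameter, 8 mm thick, about 0.35 kg, dotted with 5 mm holes but flat to the touch, with one rim notch 10 mm wide, 7.5 mm deep. Origin: centre of its underside; z up; +x points to the notch. Its 16 mm centre hole sits with 1 mm play on a round stub. As found it lies level, underside 118 mm above the head's origin; home, 113 mm. It fits over the pin within about 2 degrees.
- plate_top (a point): Centre of the plate's top face, 8 mm above its origin (the stub in the centre hole ends 1.5 mm lower). The plate is oiled and turns easily on the knife; a fingertip holds it far better than oiled steel does (friction about 0.15). A fingertip resting about 30 mm from the centre with 3 to 6 N and moved in a circle about the axis drags it round.
- knife (a joint): How far the four-armed knife under the plate (on the worm's end, 82 mm across) has sunk: 0 as found, 0.005 m when the plate is home. A rubber shaft seal grips the worm: the knife carries the plate and a light fingertip, gives way when pressed with about 10 N or more, and stays where it is pushed. With the notch off the pin the plate stops on the pin after 1 mm.
- pin (a point): The locating pin: brass, 7 mm thick with a rounded top, lying radially in a 10 mm wide slot of the mouth rim and reaching 7.5 mm into the bore (43.5 to 58 mm from the axis). This point is on its top, 46.5 mm from the axis along the head's +x, 117 mm above the head's origin (4 mm above the seat).
- notch (a point): The middle of the notch in the plate's rim, on the underside of the plate, 46.5 mm from its centre along the plate's +x.
- screw_ring: Aluminium screw ring of the mincer lying flat, 138 mm diameter (162 mm over its four lugs), 27 mm high. Origin: centre of its underside. Leave it.
- pusher: White plastic food pusher standing upright, 48 mm diameter at the foot, 144 mm tall. Origin: centre of its underside. Leave it.
- bowl: Small white bowl, 130 mm diameter, 59 mm high. Origin: centre of its underside. Leave it.
- pepper: Small glass spice jar with a green cap, 46 mm diameter, 106 mm tall. Origin: centre of its underside. Leave it.
Not all that is in view belongs to the job. There is more than one size of the plate; the job needs the larger.

How it is judged:
By the outcome, as a careful person would: the job done as asked, in the order asked, and still so for the second after the job is handed in, with the robot touching nothing.
It also fails if it takes over 64 s, if anything falls off the work surface, if the arm or the gripper's body presses on something with over 40 N, if the wrist force passes 120 N, or if a joint passes its speed limit or range.

ROBOT

A 6-joint arm with a two-finger parallel gripper is mounted at the origin on the work surface; the furniture and walls round the work are solid. World frame = base frame: x ahead of the robot, y to its left, z up, the work surface at z = 0. Lengths are in m, angles in rad, forces in N, time in s.
With the tool pointing down it reaches from about 0.35 to 0.975 m from the base axis. Payload 7.1 kg.
Tool frame: the origin (TCP) lies at the very end of the fingers, on their centre line; the grasp point (between the pads) lies 19 mm behind it; z points along the fingers, y is the line along which they close (so a half turn about z gives the same grasp; the last joint's range is limited). The gripper opens to 88 mm and grips with 3 to 60 N. Pads are 20 mm wide; open, the fingers measure 115 mm over their backs; the gripper's body (75 mm by 178 mm) begins 61 mm behind the grasp point.
Start: joints at [1.101, 0.423, 1.63, -0, 1.089, -0.019], TCP at [0.272, 0.563, 0.223] pointing down, gripper open.
Joint ranges: [-3, 3], [-0.9, 2.11], [0.09, 2.58], [-1.31, 4.45], [0.11, 2.69], [-2.54, 2.54]. Speed limits (rad/s): [2.39, 2.39, 3.01, 3.14, 3.14, 3.14].

INTERFACE

Orientations are given as a unit quaternion [w, x, y, z].
In Python, from rig import r gives the robot as it stands.
- The arm moves only by the shell command python3 -m crank 'ROWS' [FORCE]. ROWS is JSON, a list of rows, each an object with "gripper": the gripper's target within -1 to 1 (shut at 1, half-way at 0, fully open at -1); "offset": the shift along the tool's x, y, z in mm, a list of three; "rotation": the turn, a rotation vector about the tool's x, y, z in rad, a list of three. A call has 1 to 12 rows; each row shifts and turns the commanded pose from where the row before left it, along the tool's axes as they then stand; what a row does not reach is not made up. A row lasts 1/8 s, in which the tool goes at most 62.5 mm and 10.7 degrees, less where a joint would pass 70% of its speed; a pose out of reach is approached as far as the arm can. A call is refused whole if a number of a shift passes 62.5 or a number of a turn 0.188, either way. A call with a gripper value outside its range is refused whole. The fingers move at their own pace and stop on an object; FORCE is the grip in N (left out, the last holds). Time passes only in rows, so rows that do not move let the fingers close. It gives the time, the measured TCP pose, the force, the opening and the grip force at its end, in the units of the state.
- r.sense(): the state, without advancing time (a new reading comes with each control period).
- r.grab_frame(name): name is "scene" or "top"; returns the picture (400x640x3 uint8, blue, green, red); there is no depth.
- r.camera_params(name): a dict with "intrinsics" (3x3 intrinsics, pixels), "distortion" ([k1, k2, p1, p2, k3] as OpenCV has them; the pictures are not rectified), "position" and "orientation" of the camera in the world. Camera axes: x right, y down, z forward; pixel columns grow to the right and rows downward; lengths in m; the calibration is good to about 2 mm. A picture is of the moment at which its call begins. camera_params takes no time and is no camera call.
- r.finish_job(): hands the job in; it is judged then, once.
The state is a dict: "time": time; "joint_pos": joint angles; "joint_velocities": joint speeds; "effort": joint torques, N m; "tcp_pos": TCP position; "eef_rot": TCP orientation; "ft_force": force on the tool from outside, world axes, zero at the start; "ft_torque": the same for the moment, N m; "finger_gap": opening from 0.0 (shut) to 1.0 (fully open); "grasp_force": force on a finger pad.
Only numpy, scipy, OpenCV 4.12 (cv2) and the standard library are available. Lean on these libraries where they do the work, as an engineer would, in place of code of your own. Each camera call takes 0.05 s, during which the arm holds its last target. There are 200 camera calls.

## Working session

There is one attempt and no reset: what is moved stays moved. The work goes in short steps, Python scripts to look and compute and a shell command to move; the robot and the scene stay as the last step left them, time stands still between calls to the robot, and variables do not carry over. Pictures are saved under pics/ and viewed, at most 10 in all, crops included, and the job is handed in when it is done.

```bash
ls; mkdir -p pics
python3 - <<'E'
from rig import r
import cv2
for n in("scene","top"):
    cv2.imwrite(f"pics/{n}0.png",r.grab_frame(n)); print(n,r.camera_params(n))
print(r.sense())
E
```

```text
pics
scene {'intrinsics': array([[457.66862936,   0.        , 320.5094681 ],
       [  0.        , 457.66862936, 199.11753597],
       [  0.        ,   0.        ,   1.        ]]), 'distortion': array([-0.01365846,  0.        ,  0.        ,  0.        ,  0.        ]), 'position': array([-0.0658064 , -0.70934278,  1.07561795]), 'orientation': array([-0.35165614,  0.88024943, -0.29623258,  0.11723977])}
top {'intrinsics': array([[428.92652076,   0.        , 325.23610597],
       [  0.        , 428.92652076, 198.52272172],
       [  0.        ,   0.        ,   1.        ]]), 'distortion': array([-0.11961228,  0.        ,  0.        ,  0.        ,  0.        ]), 'position': array([0.38943232, 0.02247952, 1.31864463]), 'orientation': array([ 0.01681301, -0.70261778,  0.71033524, -0.0383332 ])}
{'time': 0.1, 'joint_pos': array([ 1.10100492e+00,  4.23751784e-01,  1.63059026e+00,  1.89523787e-06,
        1.08859515e+00, -1.89914647e-02]), 'joint_velocities': array([ 0.00266312, -0.00025238, -0.00129858,  0.00145858,  0.00190472,
        0.00031177]), 'effort': array([-2.81298662e-05, -5.45612097e+01, -2.74323785e+01,  6.43944182e-02,
        1.88402814e-02, -4.64981440e-05]), 'tcp_pos': array([0.27205336, 0.5621387 , 0.22199648]), 'eef_rot': array([-1.63481501e-04,  2.23496613e-01,  9.74704474e-01, -6.52093303e-04]), 'ft_force': array([-0.06675359,  0.4089205 ,  0.08378284]), 'ft_torque': array([-0.02098327, -0.06366825, -0.0122577 ]), 'grasp_force': 0.0, 'finger_gap': 0.9972653923348381}
```

View pics/scene0.png

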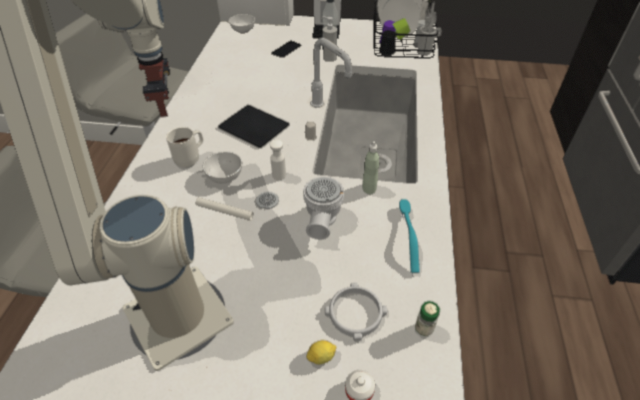

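View pics/top0.png

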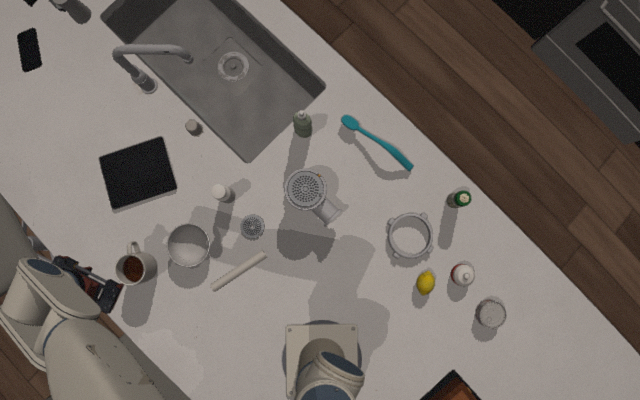

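The head is at about (323,195) in the scene picture and (306,190) in the top picture. The pusher stands at about (221,192) and the small decoy plate lies at (252,226), both in the top picture. I'll enlarge the mouth in both views.

Run:
```python
import cv2,numpy as np
a=cv2.imread("pics/top0.png")[155:230,265:355]; b=cv2.imread("pics/scene0.png")[165:240,285:365]
cv2.imwrite("pics/c_top.png",cv2.resize(a,None,fx=8,fy=8,interpolation=cv2.INTER_CUBIC))
cv2.imwrite("pics/c_sc.png",cv2.resize(b,None,fx=8,fy=8,interpolation=cv2.INTER_CUBIC))
```

```text
(no output)
```

View pics/c_top.png

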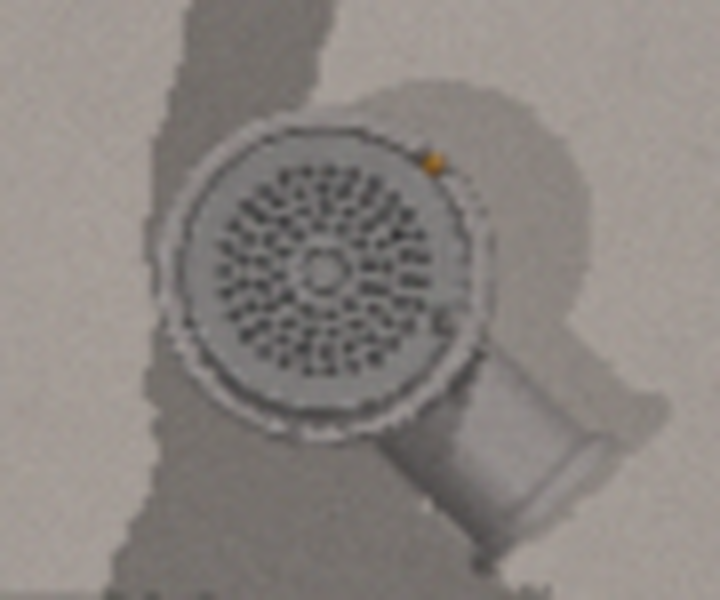

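View pics/c_sc.png

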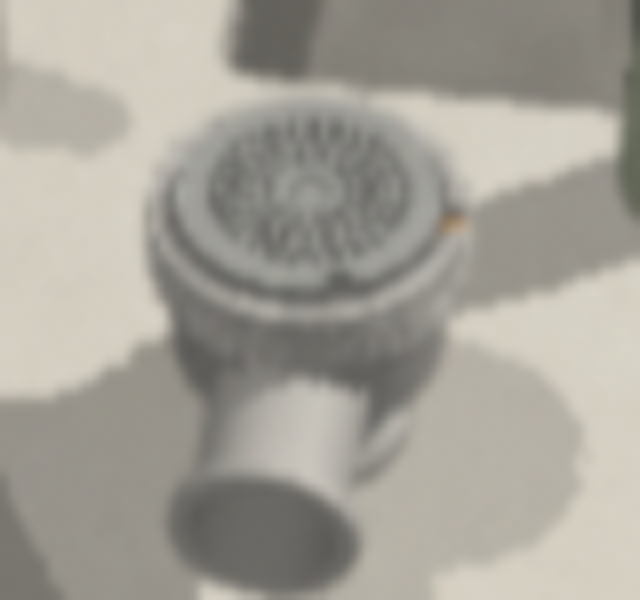

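In the top crop the plate centre is at (325,270), the brass pin at (434,163) and the notch at (440,322). In the scene crop they are at (311,192), (452,222) and (341,278). Both views agree that the notch is roughly 65–70° from the pin.

```bash
cat > h.py <<'E'
import cv2,numpy as np
from rig import r
from scipy.spatial.transform import Rotation as R
def ray(n,uv):
    p=r.camera_params(n); q=p["orientation"]; M=R.from_quat(np.r_[q[1:],q[0]]).as_matrix()
    x=cv2.undistortPoints(np.array([[uv]],float),p["intrinsics"],p["distortion"])[0,0]
    return p["position"],M@np.r_[x,1]
def onz(n,uv,z):
    o,d=ray(n,uv); return (o+d*(z-o[2])/d[2])
def proj(n,X):
    p=r.camera_params(n); q=p["orientation"]; M=R.from_quat(np.r_[q[1:],q[0]]).as_matrix()
    return cv2.projectPoints((M.T@(np.atleast_2d(X)-p["position"]).T).T.copy(),np.zeros(3),np.zeros(3),p["intrinsics"],p["distortion"])[0][:,0]
def tri(a,b):
    o1,d1=ray("top",a);o2,d2=ray("scene",b)
    s=np.linalg.lstsq(np.c_[d1,-d2],o2-o1,rcond=None)[0]
    return (o1+d1*s[0]+o2+d2*s[1])/2, np.linalg.norm(o1+d1*s[0]-o2-d2*s[1])
T=lambda u,v:((u+.5)/8-.5+265,(v+.5)/8-.5+155)
S=lambda u,v:((u+.5)/8-.5+285,(v+.5)/8-.5+165)
E
python3 - <<'E'
from h import *
C,e=tri(T(325,270),S(311,192));P,e2=tri(T(434,163),S(452,222));N,e3=tri(T(440,322),S(341,278))
az=lambda v:np.degrees(np.arctan2(v[1],v[0]))
print(C,e,P,e2,N,e3)
for c,p,n in((C,P,N),[onz("top",T(*x),z) for x,z in(((325,270),.126),((434,163),.118),((440,322),.122))],[onz("scene",S(*x),z) for x,z in(((311,192),.126),((452,222),.118),((341,278),.122))]):
    print(c[:2],az(p-c),np.linalg.norm((p-c)[:2]),az(n-c),np.linalg.norm((n-c)[:2]))
E
```

```text
[0.51178442 0.04138585 0.12303379] 0.000362917579206563 [0.54927075 0.00333972 0.11526675] 0.0026565359443532265 [0.49369009 0.00099969 0.12253581] 0.0008516598833313572
[0.51178442 0.04138585] -45.42463142868402 0.053410985369753146 -114.13394189068984 0.044254336783235544
[0.51163347 0.04124059] -45.14772857405638 0.054433131483351604 -114.52123142617637 0.04398399047708112
[0.50982636 0.03913572] -45.556057155080424 0.05212419990943558 -112.15036265684037 0.04096705601008313
```

```bash
python3 -m crank '[{"gripper":1,"offset":[0,0,-40],"rotation":[0,0,0]},{"gripper":1,"offset":[-42.7,-33.9,0],"rotation":[0,0,0]},{"gripper":1,"offset":[-42.7,-33.9,0],"rotation":[0,0,0]},{"gripper":1,"offset":[-42.7,-33.9,0],"rotation":[0,0,0]},{"gripper":1,"offset":[-42.7,-33.9,0],"rotation":[0,0,0]},{"gripper":1,"offset":[-42.7,-33.9,0],"rotation":[0,0,0]},{"gripper":1,"offset":[-42.7,-33.9,0],"rotation":[0,0,0]},{"gripper":1,"offset":[-42.7,-33.9,0],"rotation":[0,0,0]},{"gripper":1,"offset":[-42.7,-33.9,0],"rotation":[0,0,0]},{"gripper":1,"offset":[-42.7,-33.9,0],"rotation":[0,0,0]},{"gripper":1,"offset":[-42.7,-33.9,0],"rotation":[0,0,0]}]' 10
python3 -m crank '[{"gripper":1,"offset":[0,0,0],"rotation":[0,0,0.15]},{"gripper":1,"offset":[0,0,0],"rotation":[0,0,0.15]},{"gripper":1,"offset":[0,0,-0],"rotation":[0,0,0.15]},{"gripper":1,"offset":[0,0,0],"rotation":[0,0,0.15]},{"gripper":1,"offset":[0,0,0],"rotation":[0,0,0.15]},{"gripper":1,"offset":[0,0,0],"rotation":[0,0,0.15]},{"gripper":1,"offset":[0,0,0],"rotation":[0,0,0.15]},{"gripper":1,"offset":[0,0,0],"rotation":[0,0,0]}]'
python3 - <<'E'
from h import *
s=r.sense();q=s["eef_rot"];M=R.from_quat(np.r_[q[1:],q[0]]).as_matrix()
C=np.array([.5115,.041,.126]);r0=M[:,0];t=C+.03*r0/np.linalg.norm(r0[:2])
print(s["joint_pos"],"to contact, tool mm",M.T@(t-s["tcp_pos"])*1e3,np.degrees(np.arctan2(r0[1],r0[0])),s["finger_gap"])
E
```

```text
time: 1.48
tcp_pos: [0.5093, 0.0696, 0.2625]
eef_rot: [-0.0, 0.224, 0.975, -0.0]
ft_force: [0.6, -0.2, 0.0]
finger_gap: 0.006
grasp_force: 0.0
time: 2.48
tcp_pos: [0.5087, 0.0714, 0.2624]
eef_rot: [-0.0, 0.681, 0.732, -0.0]
ft_force: [-0.6, -0.8, 0.3]
finger_gap: 0.005
grasp_force: 0.0
[ 1.16237550e-01  2.11325369e-01  1.83508577e+00 -1.76320354e-05
  1.09584618e+00  4.48643490e-02] to contact, tool mm [ -0.48803218   0.75867108 136.40325989] 94.08984634174654 0.0046718204601783955
```

Now I'll descend to about 6 mm above the plate, then creep down.

```bash
python3 -m crank '[{"gripper":1,"offset":[-0.5,0.8,40],"rotation":[0,0,0]},{"gripper":1,"offset":[0,0,40],"rotation":[0,0,0]},{"gripper":1,"offset":[0,0,30],"rotation":[0,0,0]},{"gripper":1,"offset":[0,0,15],"rotation":[0,0,0]},{"gripper":1,"offset":[0,0,5],"rotation":[0,0,0]},{"gripper":1,"offset":[0,0,0],"rotation":[0,0,0]},{"gripper":1,"offset":[0,0,0],"rotation":[0,0,0]}]'
python3 -m crank '[{"gripper":1,"offset":[0,0,1],"rotation":[0,0,0]},{"gripper":1,"offset":[0,0,1],"rotation":[0,0,0]},{"gripper":1,"offset":[0,0,1],"rotation":[0,0,0]},{"gripper":1,"offset":[0,0,1],"rotation":[0,0,0]},{"gripper":1,"offset":[0,0,0],"rotation":[0,0,0]}]'
```

```text
time: 3.35
tcp_pos: [0.5105, 0.0711, 0.1337]
eef_rot: [0.001, 0.682, 0.732, 0.001]
ft_force: [-0.3, 0.2, -0.2]
finger_gap: 0.005
grasp_force: 0.0
time: 3.98
tcp_pos: [0.5097, 0.0709, 0.1286]
eef_rot: [-0.0, 0.682, 0.731, -0.0]
ft_force: [-0.3, -0.6, 0.0]
finger_gap: 0.005
grasp_force: 0.0
```

```bash
for i in 1 2 3; do python3 -m crank '[{"gripper":1,"offset":[0,0,0.5],"rotation":[0,0,0]},{"gripper":1,"offset":[0,0,0.5],"rotation":[0,0,0]},{"gripper":1,"offset":[0,0,0],"rotation":[0,0,0]}]' | grep -E "tcp|force"; done
```

```text
tcp_pos: [0.5097, 0.071, 0.1276]
ft_force: [-0.2, -0.9, -0.6]
grasp_force: 0.0
tcp_pos: [0.5097, 0.0709, 0.1266]
ft_force: [0.1, -0.6, 0.5]
grasp_force: 0.0
tcp_pos: [0.51, 0.071, 0.1263]
ft_force: [-1.3, -0.5, 6.4]
grasp_force: 3.3
```

Contact is at z≈0.126 with 6 N. I'll ease off slightly and sweep the full 69°.

```bash
python3 -m crank '[{"gripper":1,"offset":[-0.15,-3,-0.1],"rotation":[0,0,-0.1]},{"gripper":1,"offset":[-0.15,-3,0],"rotation":[0,0,-0.1]},{"gripper":1,"offset":[-0.15,-3,0],"rotation":[0,0,-0.1]},{"gripper":1,"offset":[-0.15,-3,0],"rotation":[0,0,-0.1]},{"gripper":1,"offset":[-0.15,-3,0],"rotation":[0,0,-0.1]},{"gripper":1,"offset":[-0.15,-3,0],"rotation":[0,0,-0.1]}]'
python3 -m crank '[{"gripper":1,"offset":[-0.15,-3,0],"rotation":[0,0,-0.1]},{"gripper":1,"offset":[-0.15,-3,0],"rotation":[0,0,-0.1]},{"gripper":1,"offset":[-0.15,-3,0],"rotation":[0,0,-0.1]},{"gripper":1,"offset":[-0.15,-3,0],"rotation":[0,0,-0.1]},{"gripper":1,"offset":[-0.15,-3,0],"rotation":[0,0,-0.1]},{"gripper":1,"offset":[-0.15,-3,0],"rotation":[0,0,-0.1]},{"gripper":1,"offset":[0,0,0],"rotation":[0,0,0]}]'
python3 - <<'E'
from h import *
b=[]
for n,(x,y) in(("top",(265,155)),("scene",(285,165))):
    g=np.mean([r.grab_frame(n).astype(float) for _ in range(4)],0).astype(np.uint8)
    cv2.imwrite(f"pics/{n}1.png",g); b.append(cv2.resize(g[y:y+66,x:x+50] if n=="top" else g[y:y+66,x+10:x+60],None,fx=8,fy=8,interpolation=cv2.INTER_CUBIC))
cv2.imwrite("pics/m1.png",np.hstack(b))
E
```

```text
time: 5.85
tcp_pos: [0.4941, 0.0647, 0.1263]
eef_rot: [0.001, 0.434, 0.901, 0.001]
ft_force: [0.9, 1.1, 3.4]
finger_gap: 0.004
grasp_force: 1.6
time: 6.72
tcp_pos: [0.4838, 0.0498, 0.1263]
eef_rot: [0.001, 0.15, 0.989, 0.0]
ft_force: [-0.6, -1.0, 6.4]
finger_gap: 0.01
grasp_force: 2.9
```

View pics/m1.png

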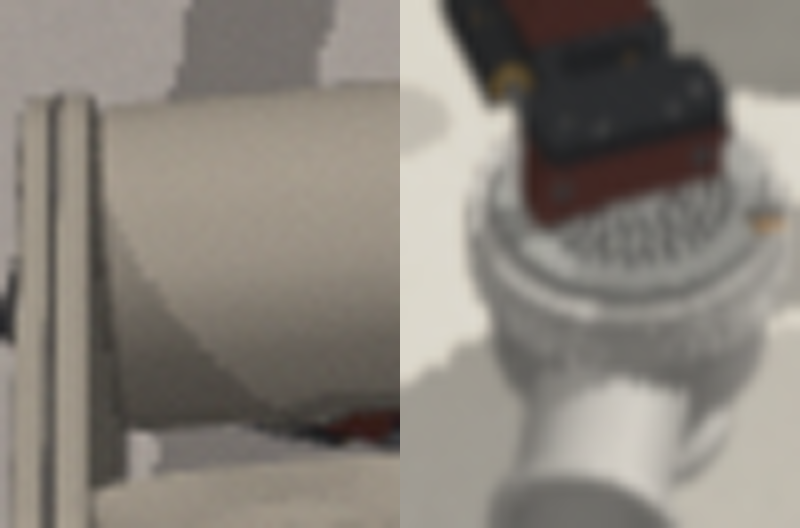

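The notch has left its old place, but the arm hides most of the plate in both views. I'll lift straight up and swing aside for a clear look.

```bash
python3 -m crank '[{"gripper":1,"offset":[0,0,-10],"rotation":[0,0,0]},{"gripper":1,"offset":[0,0,-50],"rotation":[0,0,0]},{"gripper":1,"offset":[0,0,-50],"rotation":[0,0,0]},{"gripper":1,"offset":[17,57,0],"rotation":[0,0,0]},{"gripper":1,"offset":[17,57,0],"rotation":[0,0,0]},{"gripper":1,"offset":[17,57,0],"rotation":[0,0,0]},{"gripper":1,"offset":[17,57,0],"rotation":[0,0,0]},{"gripper":1,"offset":[0,0,0],"rotation":[0,0,0]}]'
python3 - <<'E'
from h import *
b=[]
for n,(x,y) in(("top",(280,165)),("scene",(300,170))):
    g=np.mean([r.grab_frame(n).astype(float) for _ in range(6)],0).astype(np.uint8)
    cv2.imwrite(f"pics/{n}2.png",g); b.append(cv2.resize(g[y:y+50,x:x+50],None,fx=8,fy=8,interpolation=cv2.INTER_CUBIC))
cv2.imwrite("pics/m2.png",np.hstack(b))
E
```

```text
time: 8.12
tcp_pos: [0.4853, 0.2913, 0.236]
eef_rot: [0.0, 0.148, 0.989, 0.0]
ft_force: [0.3, -0.5, 0.2]
finger_gap: 0.007
grasp_force: 0.0
```

View pics/m2.png

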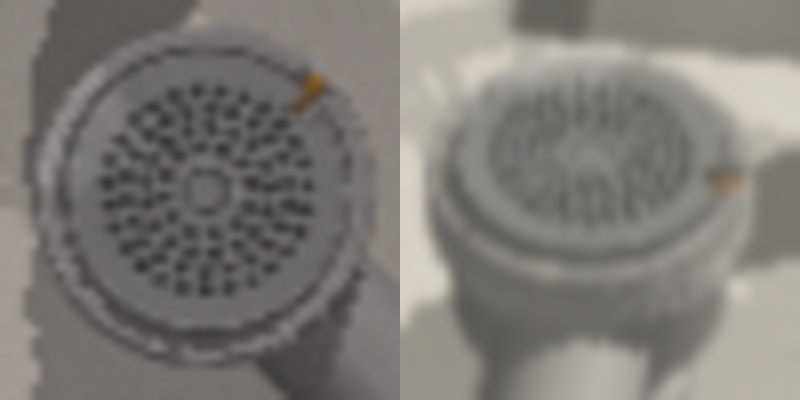

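The notch now stands around the pin: brass shows inside the plate rim at crop (300,105) and in the slot at (318,80). I'll press with half-open fingers straddling the stub, so the plate goes down level and can be trimmed by turning the wrist.

```bash
python3 -m crank '[{"gripper":0,"offset":[-24.6,-57.9,0],"rotation":[0,0,0]},{"gripper":0,"offset":[-24.6,-57.9,0],"rotation":[0,0,0]},{"gripper":0,"offset":[-24.6,-57.9,0],"rotation":[0,0,0]},{"gripper":0,"offset":[-24.6,-57.9,0],"rotation":[0,0,0]},{"gripper":0,"offset":[0,0,40],"rotation":[0,0,0]},{"gripper":0,"offset":[0,0,40],"rotation":[0,0,0]},{"gripper":0,"offset":[0,0,20],"rotation":[0,0,0]},{"gripper":0,"offset":[0,0,6],"rotation":[0,0,0]},{"gripper":0,"offset":[0,0,0],"rotation":[0,0,0]},{"gripper":0,"offset":[0,0,0],"rotation":[0,0,0]}]'
python3 -m crank '[{"gripper":0,"offset":[0,0,1],"rotation":[0,0,0]},{"gripper":0,"offset":[0,0,1],"rotation":[0,0,0]},{"gripper":0,"offset":[0,0,0],"rotation":[0,0,0]}]'
```

```text
time: 9.98
tcp_pos: [0.5117, 0.0392, 0.1308]
eef_rot: [0.001, 0.15, 0.989, 0.0]
ft_force: [-1.3, 0.4, -0.4]
finger_gap: 0.498
grasp_force: 0.0
time: 10.35
tcp_pos: [0.511, 0.0391, 0.1279]
eef_rot: [0.0, 0.15, 0.989, 0.0]
ft_force: [0.7, -0.5, 0.1]
finger_gap: 0.501
grasp_force: 0.0
```

```bash
python3 -m crank '[{"gripper":0,"offset":[0.3,1.8,0],"rotation":[0,0,0]},{"gripper":0,"offset":[0,0,0.5],"rotation":[0,0,0]}]' | grep -E "tcp|ft"; for i in 1 2 3 4; do python3 -m crank '[{"gripper":0,"offset":[0,0,0.5],"rotation":[0,0,0]},{"gripper":0,"offset":[0,0,0.5],"rotation":[0,0,0]},{"gripper":0,"offset":[0,0,0],"rotation":[0,0,0]}]' | grep -E "tcp|ft"; done
```

```text
tcp_pos: [0.5112, 0.041, 0.1273]
ft_force: [-0.1, -0.5, -0.4]
tcp_pos: [0.5112, 0.0409, 0.1263]
ft_force: [-1.0, -0.0, 1.4]
tcp_pos: [0.5115, 0.0409, 0.1259]
ft_force: [-1.8, 0.3, 8.1]
tcp_pos: [0.5115, 0.0409, 0.1251]
ft_force: [-2.3, -0.5, 9.6]
tcp_pos: [0.512, 0.041, 0.1246]
ft_force: [-3.1, 0.8, 13.7]
```

```bash
for i in 1 2; do python3 -m crank '[{"gripper":0,"offset":[0,0,0.5],"rotation":[0,0,0]},{"gripper":0,"offset":[0,0,0.5],"rotation":[0,0,0]},{"gripper":0,"offset":[0,0,0],"rotation":[0,0,0]}]' | grep -E "tcp|ft"; done
```

```text
tcp_pos: [0.5127, 0.0412, 0.1237]
ft_force: [-0.9, 1.8, 11.8]
tcp_pos: [0.513, 0.0411, 0.1227]
ft_force: [-0.2, 1.6, 11.0]
```

```bash
for i in 1 2 3; do python3 -m crank '[{"gripper":0,"offset":[0,0,0.5],"rotation":[0,0,0]},{"gripper":0,"offset":[0,0,0.5],"rotation":[0,0,0]},{"gripper":0,"offset":[0,0,0],"rotation":[0,0,0]}]' | grep -E "tcp|ft|eef"; done
```

```text
tcp_pos: [0.5131, 0.0411, 0.1216]
eef_rot: [0.002, 0.15, 0.989, 0.0]
ft_force: [0.8, 1.5, 9.4]
tcp_pos: [0.5131, 0.0411, 0.1213]
eef_rot: [0.002, 0.15, 0.989, 0.0]
ft_force: [-1.2, 0.2, 16.8]
tcp_pos: [0.5132, 0.0411, 0.1212]
eef_rot: [0.002, 0.15, 0.989, 0.0]
ft_force: [-4.5, 1.0, 27.7]
```

It came to a hard stop 5 mm down at 28 N. I'll lift, move clear and check.

```bash
python3 -m crank '[{"gripper":0,"offset":[0,0,-3],"rotation":[0,0,0]},{"gripper":0,"offset":[0,0,-10],"rotation":[0,0,0]},{"gripper":0,"offset":[0,0,-50],"rotation":[0,0,0]},{"gripper":0,"offset":[0,0,-50],"rotation":[0,0,0]},{"gripper":0,"offset":[17,57,0],"rotation":[0,0,0]},{"gripper":0,"offset":[17,57,0],"rotation":[0,0,0]},{"gripper":0,"offset":[17,57,0],"rotation":[0,0,0]},{"gripper":0,"offset":[17,57,0],"rotation":[0,0,0]},{"gripper":0,"offset":[0,0,0],"rotation":[0,0,0]}]'
python3 - <<'E'
from h import *
b=[]
for n,(x,y) in(("top",(280,165)),("scene",(300,170))):
    g=np.mean([r.grab_frame(n).astype(float) for _ in range(6)],0).astype(np.uint8)
    cv2.imwrite(f"pics/{n}3.png",g); b.append(cv2.resize(g[y:y+50,x:x+50],None,fx=8,fy=8,interpolation=cv2.INTER_CUBIC))
cv2.imwrite("pics/m3.png",np.hstack(b))
E
```

```text
time: 15.1
tcp_pos: [0.5135, 0.2824, 0.2313]
eef_rot: [0.0, 0.148, 0.989, 0.0]
ft_force: [0.3, -0.0, 0.0]
finger_gap: 0.5
grasp_force: 0.0
```

View pics/m3.png

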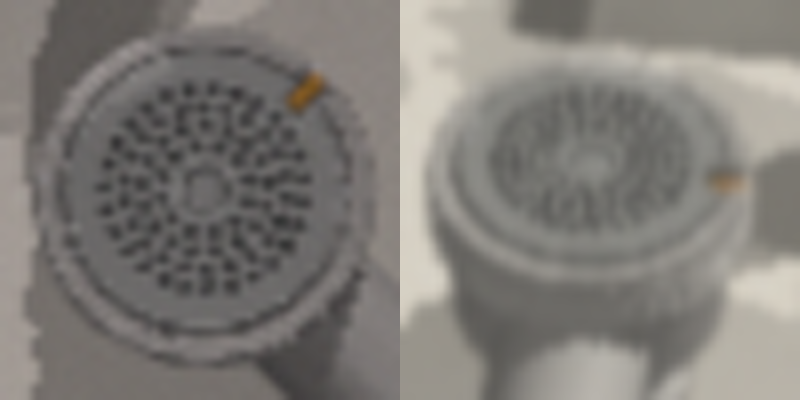

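The top view shows the whole pin filling the notch at (307,92). The scene view shows the plate about level with the rim and even all round. Together with the hard stop at 5.0 mm, that means it is home, so I'll hand in.

```bash
python3 -c "
from rig import r
print(r.finish_job())"
```

```text
the job is handed in; nothing more can be done
None
```

I turned the plate about 69° until its notch stood over the pin, then pressed it 5 mm down to a firm stop on its seat; the final pictures show it level, with the screw ring, pusher, bowl and jar untouched, and I handed the job in at about 16 s of the 64 s allowed.

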